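# Point out the assembly order of the post foot

### The arm

A 6-joint arm with a two-finger parallel gripper is mounted at the origin on a cart in front of the work surface, level with it; the furniture and walls round the work are solid. World frame = base frame: x ahead of the robot, y to its left, z up, the work surface at z = 0. Lengths are in mm, angles in rad, forces in N, time in s.
With the tool pointing down it reaches from about 350 to 725 mm from the base axis. Payload 4.3 kg.
Tool frame: the origin (TCP) lies at the very end of the fingers, on their centre line; the grasp point (between the pads) lies 19 mm behind it (arm.grip_depth is the distance from the TCP to the grasp point, in mm); x points along the fingers, y is the direction in which the jaws open and shut, and the axes are right-handed (so a half turn about x gives the same grasp; the last joint's range is limited). The gripper opens to 85 mm and grips with 20 to 120 N. Pads are 22 mm wide; open, the fingers measure 114 mm over their backs; the gripper's body (76 mm by 85 mm) begins 54 mm behind the grasp point. The pads swing forward as they close: fully open they stand 13 mm farther back than shut.
Start: joints at [-1.229, 0.377, 0.081, 1.274, 0, 1.46], TCP at [251.053, -517.339, 231.329] pointing down, gripper open.
Joint ranges: [-2.72, 2.72], [-0.84, 1.66], [-1.02, 1.22], [-1.77, 2.12], [-1.37, 1.28], [-3.14, 3.14]. Speed limits (rad/s): [2.57, 2.57, 3.14, 3.14, 3.14, 3.14].

### API

Orientations are given as a unit quaternion [w, x, y, z].
In Python, from station import arm gives the robot as it stands.
- The arm moves only by the tool send_rows, never from a script. Its argument "commands" is a list that holds one entry, the list of rows, each a list of 7 numbers: the gripper command: -1 is fully open, 1 is shut, values between are in proportion, then the shift along the tool's x, y, z in cm, then the turn, a rotation vector about the tool's x, y, z in degrees. A call has 1 to 5 rows; each row is the pose to reach, as a shift and turn from the pose measured when the call began, along the tool's axes at that moment; what a row does not reach only later rows make up. A row lasts 1/8 s, in which the tool goes at most 62.5 mm and 10.7 degrees, less where a joint would pass 70% of its speed; a pose out of reach is approached as far as the arm can. A call with a gripper value outside its range is refused whole. The fingers move at their own pace and stop on an object; "squeeze" is the grip in N (left out, the last holds). Time passes only in rows, so rows that repeat a pose let the fingers close. It gives the time, the measured TCP pose, the force and the opening at its end, in the units of the state.
- arm.get_obs(): the state, without advancing time (a new reading comes with each control period).
- arm.grab_frame(name): name is "side" or "top" or "wrist"; returns a dict with "color" (420x560x3 uint8, red, green, blue), "fov_y" (degrees; the focal length in pixels is half the picture's height over the tangent of half this angle, whatever the lens; pixels are square), "cx", "cy" (the principal point, pixels), "k1" (the pictures are not rectified: a ray, as slopes to the right and down, at radius r is drawn at 1 + k1 r^2 times it, then the intrinsics apply), "position" and "orientation" of the camera in the world; the wrist camera has in their place "tool_from_camera" (4x4, takes a point from camera to tool coordinates, whose origin is the TCP and whose axes are the tool frame's). Camera axes: x right, y down, z forward; pixel columns grow to the right and rows downward; lengths in mm; the calibration is good to about 2 mm. A picture is of the moment at which its call begins: read the wrist's pose just before it. There is no depth.
- arm.job_done(): hands the job in, once; it reports no verdict.
Trained networks look in a picture, given as the dict that the camera call returned (one of the last four; its "shot" number tells which), for a name from the list of things; names that differ only in an ending like _2 or _b are one class to them, and where a whole thing is asked for, a point or a joint stands for the part that bears it (a point fixed in the world has none). Each returns a list of dicts, best first, with "p" (0 to 1); they miss things now and then, are a little off and sometimes report something else, mostly with a low value. They report only what shows in the picture. A call takes as long as a camera call. They do not tell look-alikes from the thing itself.
- arm.regions_of(picture, name): "pixels" (420x560 bool, what is visible of it) and "rect" ([left, top, width, height] in pixels, round what is visible of it).
- arm.pinpoint(picture, name): "uv" ([column, row] in pixels: a listed point, or the origin of a listed thing).
The state is a dict: "clock": time; "joints": joint angles; "joint_vel": joint speeds; "effort": joint torques, N m; "eef_pos": TCP position; "eef_rot": TCP orientation; "force": force on the tool from outside, world axes, zero at the start; "moment": the same for the moment, N m; "finger_gap": finger opening in mm.
Only numpy, scipy, OpenCV 4.12 (cv2) and the standard library are available. Lean on these libraries where they do the work, as an engineer would, in place of code of your own. Each camera call takes 0.05 s, during which the arm holds its last target.

### The job

Show the welder the order in which the post foot goes together: with the fingertips a few centimetres above it, point down at the middle of the tube stub that is welded on a plate, then at the square plate washer with the round hole, then at the hexagon nut, keeping still over each for about two seconds. Touch and move nothing, travel from one to the next well above the parts, and do not bring the fingertips down over the loose tube or the plate without a hole. Finish with the fingertips still pointing at the nut, without contact.

Things in the scene. Friction and masses are not known exactly. Their poses are not given: they have to be found in the camera images.
- stub_mouth (a point): Workpiece: upright dark round tube stub, 57 mm outside diameter and open at the top, welded on a flat 104x101 mm plate 6 mm thick that lies on the table; 57 mm high in all. This point is the middle of the tube's open mouth, level with its rim, 57 mm above the table. z is up.
- washer_top (a point): Square plate washer, light grey steel, 46x46 mm and 6 mm thick, with a round hole in its middle, lying flat on the table. This point is the middle of the hole, level with the top face, 6 mm above the table. z is up.
- nut_top (a point): Hexagon nut, 27 mm across flats, 31 mm across corners, 15 mm high, lying flat on the table with its threaded hole upward. This point is the middle of the hole, level with the top face, 15 mm above the table. z is up.
- loose_tube_top (a point): Bystander: short loose piece of round tube, 42 mm diameter and 48 mm high, standing upright on the table without any plate. This point is the middle of its open top, 48 mm above the table. Not to be pointed at.
- blank_plate_top (a point): Bystander: plain dark steel plate offcut without a hole, 54x72 mm and 5 mm thick, one corner cut off, lying flat on the table. This point is the middle of its top face, 5 mm above the table. Not to be pointed at.
- fume_hood: Fixed, solid extraction hood hanging over the back of the table: its mouth is 0.38 m above the table and about 0.21 m deep (x) by 0.34 m wide (y), the origin in the middle of the mouth. Its near rim hangs 0.11 m nearer the robot than the origin, so a wrist or elbow that swings past it far out can strike it; the parts lie nearer the robot than the hood.
There are look-alikes about, which are no part of the job. Of the things that look like the part that bears washer_top, the larger one is meant.

How it is judged:
By the outcome, as a careful person would: the job done as asked, in the order asked, and still so for the second after the job is handed in, with the robot touching nothing.
It also fails if it takes over 54 s, if anything falls off the work surface, if the arm or the gripper's body presses on something with over 40 N, if the wrist force passes 120 N, or if a joint passes its speed limit or range.

## Working session

There is one attempt and no reset: what is moved stays moved. The work goes in short steps, Python scripts to look and compute and a tool call to move; the robot and the scene stay as the last step left them, time stands still between calls to the robot, and variables do not carry over. Pictures are saved under pics/ and viewed, and the job is handed in when it is done.

Besides the shell and the picture viewer there is one more tool, called after "Call:" as name([rows], argument=value, ...), one row to a line, values as JSON. send_rows: Moves the arm, as the interface text tells. Its arguments: {"type":"object","properties":{"commands":{"type":"array"},"squeeze":{"type":"number"}},"required":["commands"]}

```bash
mkdir -p pics; ls
cat > h.py <<'E'
import numpy as np, cv2
from scipy.spatial.transform import Rotation as R
from station import arm
def q2R(q): return R.from_quat([q[1],q[2],q[3],q[0]]).as_matrix()
def ray(p,uv,obs=None):
    H=p["color"].shape[0]; f=H/2/np.tan(np.radians(p["fov_y"])/2)
    d=np.array([(uv[0]-p["cx"])/f,(uv[1]-p["cy"])/f]); u=d.copy()
    for _ in range(30): u=d/(1+p["k1"]*(u@u))
    v=np.array([u[0],u[1],1.])
    if "position" in p: return np.array(p["position"]),q2R(p["orientation"])@v
    T=np.array(p["tool_from_camera"]); Rt=q2R(obs["eef_rot"])
    return Rt@T[:3,3]+np.array(obs["eef_pos"]), Rt@T[:3,:3]@v
def atz(p,uv,z,obs=None):
    o,v=ray(p,uv,obs); return o+v*(z-o[2])/v[2]
Z=dict(stub_mouth=57,washer_top=6,nut_top=15,loose_tube_top=48,blank_plate_top=5)
def save(p,n): cv2.imwrite("pics/"+n,p["color"][:,:,::-1])
E
python3 - <<'E'
from h import *
o=arm.get_obs(); print({k:np.round(v,3) for k,v in o.items()})
for c in ["top","side","wrist"]:
    o=arm.get_obs(); p=arm.grab_frame(c); save(p,c+"0.png"); print(c,p.get("position"),p["fov_y"])
    for n in Z:
        for d in arm.pinpoint(p,n):
            if d["p"]>.15: print(n,round(d["p"],2),np.round(d["uv"]),np.round(atz(p,d["uv"],Z[n],o)))
E
```

```text
pics
{'clock': np.float64(0.0), 'joints': array([-1.229,  0.378,  0.08 ,  1.274, -0.   ,  1.461]), 'joint_vel': array([-0.001, -0.002,  0.001,  0.001,  0.002,  0.001]), 'effort': array([ 0.0000e+00, -4.6360e+01,  2.6988e+01,  2.1000e-02,  0.0000e+00,
        0.0000e+00]), 'eef_pos': array([ 250.829, -516.696,  230.352]), 'eef_rot': array([-0.158, -0.689, -0.159,  0.689]), 'force': array([-0.065,  0.337, -0.786]), 'moment': array([ 0.028, -0.027,  0.015]), 'finger_gap': np.float64(85.598)}
top [ 493.35722755    5.65710962 1542.03007   ] 49.26942680673078
stub_mouth 0.79 [340. 256.] [ 472. -147.   57.]
washer_top 0.67 [396. 242.] [ 519. -340.    6.]
washer_top 0.54 [398. 268.] [ 432. -346.    6.]
nut_top 0.42 [194. 253.] [477. 334.  15.]
loose_tube_top 0.45 [244. 265.] [440. 165.  48.]
blank_plate_top 0.8 [300. 254.] [476. -18.   5.]
side [ 419.49688799 -941.12275438  643.14735813] 54.364565268937724
stub_mouth 0.78 [237. 312.] [ 453. -142.   57.]
washer_top 0.66 [237. 390.] [ 440. -333.    6.]
washer_top 0.62 [280. 387.] [ 526. -335.    6.]
nut_top 0.49 [235. 240.] [473. 319.  15.]
loose_tube_top 0.6 [233. 254.] [459. 162.  48.]
blank_plate_top 0.69 [244. 297.] [478.  -8.   5.]
wrist None 66.96338908100279
```

View pics/top0.png

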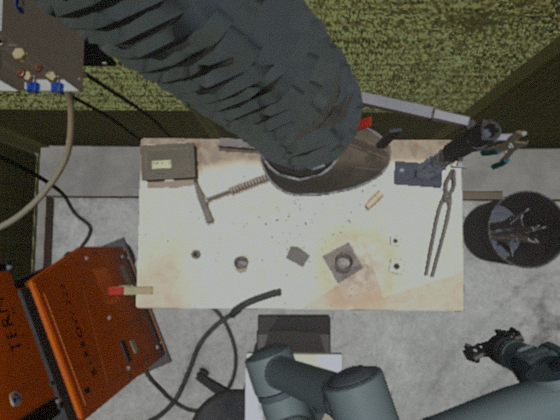

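View pics/side0.png

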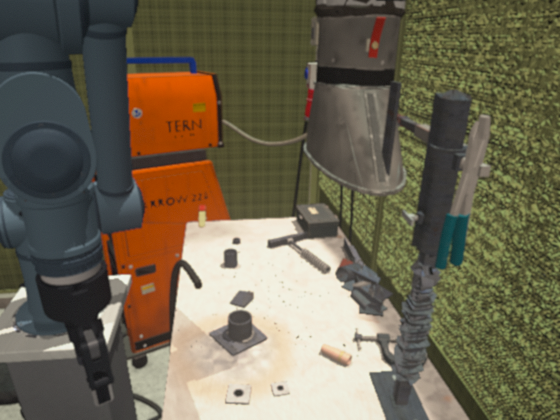

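View pics/wrist0.png

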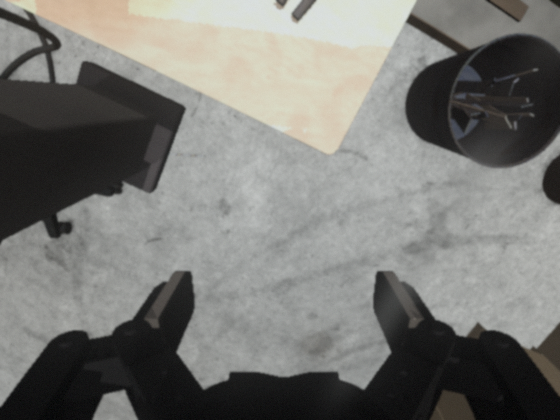

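Run:
```python
import cv2
a=cv2.imread('pics/top0.png')[215:300,170:430]; cv2.imwrite('pics/topc.png',cv2.resize(a,None,fx=3,fy=3,interpolation=2))
```

```text
(no output)
```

View pics/topc.png

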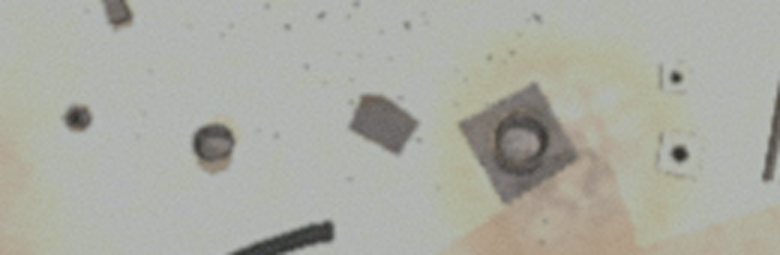

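The top view shows, from left to right: nut (196,254), loose tube (241,263), blank plate (298,256), stub on its plate (343,262), and two washers, at (396,241) small and (397,266) large. The large washer is the one nearer the robot. In the side view it is at (238,393).

Run:
```python
from h import *
o=arm.get_obs(); print(np.round(q2R(o["eef_rot"]),3))
for c in ["top","side"]:
    p=arm.grab_frame(c)
    for n in ["stub_mouth","washer_top","nut_top","fume_hood"]:
        for d in arm.regions_of(p,n):
            if d["p"]>.15:
                m=d["pixels"]; ys,xs=np.nonzero(m); uv=[xs.mean(),ys.mean()]
                print(c,n,round(d["p"],2),m.sum(),np.round(d["rect"]),np.round(uv,1),np.round(atz(p,uv,Z.get(n,380)/(2 if n=="nut_top" else 1),o)))
    if c=="top":
        print(atz(p,(343.3,262.7),57),atz(p,(397,266.3),6),atz(p,(195.7,254.3),15))
    save(p,c+"1.png")
```

```text
[[ 0.     0.437 -0.9  ]
 [-0.    -0.9   -0.437]
 [-1.     0.     0.   ]]
top stub_mouth 0.77 917 [323. 239.  41.  44.] [343.1 261.9] [ 452. -157.   57.]
top washer_top 0.72 190 [392. 263.  10.  14.] [396.4 265.8] [ 440. -340.    6.]
top nut_top 0.37 58 [190. 250.  11.   7.] [195.9 253.5] [475. 329.   8.]
top nut_top 0.29 196 [390. 258.  17.  19.] [396.3 265.4] [ 441. -339.    8.]
[ 449.75025283 -157.75188445   57.        ] [ 438.05942019 -341.50641728    6.        ] [472.1124796  328.25934347  15.        ]
side stub_mouth 0.77 1491 [209. 308.  56.  50.] [238.  332.7] [ 451. -219.   57.]
side washer_top 0.73 495 [225. 383.  26.  22.] [238.6 394. ] [ 443. -342.    6.]
side washer_top 0.73 283 [270. 381.  18.  16.] [280.2 388.1] [ 527. -338.    6.]
```

Call:
send_rows([
  [[1,0,-3,-4.2,0,0,0],[1,0,-6.4,-9.1,0,0,0],[1,0,-9.8,-14,0,0,0],[1,0,-13.2,-18.9,0,0,0],[1,0,-16.5,-23.5,0,0,0]],
])

```text
clock: 2.02
eef_pos: [391.2, -264.6, 231.6]
eef_rot: [0.159, 0.689, 0.158, -0.689]
force: [0.6, 0.3, -0.1]
finger_gap: -0.0
```

```bash
cat > look.py <<'E'
from h import *
import sys
o=arm.get_obs(); p=arm.grab_frame("wrist"); save(p,sys.argv[1]+".png")
print(o["clock"],np.round(o["eef_pos"],1),np.round(o["joints"],2),np.round(q2R(o["eef_rot"]),3).tolist(),np.round(o["joint_vel"],2),o["finger_gap"])
for n in Z:
    for d in arm.pinpoint(p,n):
        if d["p"]>.15: print(n,round(d["p"],2),np.round(d["uv"]),np.round(atz(p,d["uv"],Z[n],o)))
E
python3 look.py w1
```

```text
2.025 [ 391.2 -264.6  231.6] [-0.73  0.17 -0.2   1.2   0.    1.96] [[0.001, 0.436, -0.9], [-0.001, -0.9, -0.436], [-1.0, 0.001, -0.0]] [ 0.92 -0.14 -0.17 -0.04 -0.    0.91] -0.0185543855717897
stub_mouth 0.62 [217.  78.] [ 460. -162.   57.]
washer_top 0.85 [363. 167.] [ 443. -345.    6.]
washer_top 0.65 [392.  98.] [ 524. -335.    6.]
blank_plate_top 0.92 [98.  5.] [473.  -9.   5.]
blank_plate_top 0.55 [216.  78.] [ 458. -151.    5.]
```

View pics/w1.png

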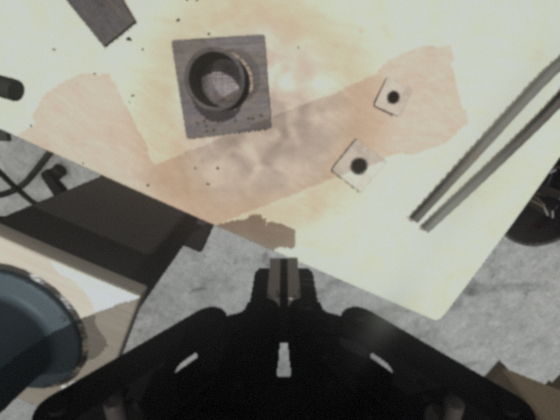

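```bash
python3 -c "
from h import *
o=arm.get_obs();P=np.array(o['eef_pos']);print(o['clock'],P)
Rt=q2R(o['eef_rot']);print(Rt.T@(np.array([454,-158,200])-P))"
```

```text
2.325 [ 390.26677418 -267.10292154  231.37392196]
[  31.29970752  -70.43230902 -104.92527197]
```

Call:
send_rows([
  [[1,0,-3.4,-5.1,0,0,0],[1,1.5,-6.5,-9.5,0,0,0],[1,3,-7,-10.5,0,0,0],[1,3,-7,-10.5,0,0,0]],
])

```text
clock: 2.82
eef_pos: [453.3, -158.9, 200.0]
eef_rot: [-0.158, -0.688, -0.158, 0.69]
force: [-0.4, 0.3, 0.9]
finger_gap: 0.0
```

```bash
python3 look.py w2
```

```text
2.825 [ 453.3 -158.9  200. ] [-0.47  0.2  -0.24  1.13 -0.    2.22] [[-0.003, 0.435, -0.9], [-0.0, -0.9, -0.435], [-1.0, -0.001, 0.002]] [-0.03 -0.02  0.03  0.02 -0.01 -0.  ] 0.044611229150056
stub_mouth 0.77 [288. 192.] [ 458. -161.   57.]
washer_top 0.93 [414. 256.] [ 441. -337.    6.]
washer_top 0.67 [453. 192.] [ 527. -334.    6.]
blank_plate_top 0.68 [159. 106.] [470.  -8.   5.]
```

View pics/w2.png

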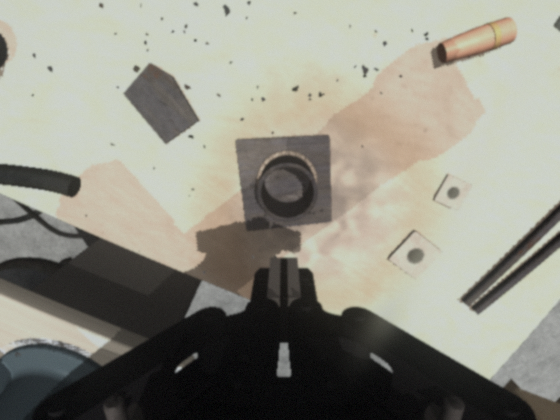

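Run:
```python
from h import *
a=cv2.imread('pics/w2.png')[125:240,225:345]; cv2.imwrite('pics/w2c.png',cv2.resize(a,None,fx=5,fy=5,interpolation=2))
o=arm.get_obs(); p=arm.grab_frame("wrist"); P=np.array(o['eef_pos'])
print(P)
for uv in [(286,184),(286,188),(288,192)]: print(uv,atz(p,uv,57,o))
# projected rim circles
T=np.array(p["tool_from_camera"]);Rt=q2R(o["eef_rot"])
def proj(X):
    c=np.linalg.inv(T)@np.append(Rt.T@(np.array(X)-P),1); s=c[:2]/c[2]; s=s*(1+p["k1"]*(s@s)); f=210/np.tan(np.radians(p["fov_y"])/2); return s*f+[p["cx"],p["cy"]]
im=cv2.resize(p["color"][:,:,::-1][125:240,225:345].copy(),None,fx=5,fy=5,interpolation=2)
for c,col in (((456,-159),(0,0,255)),):
    for z in (57,6):
        pts=np.array([(proj([c[0]+28.5*np.cos(t),c[1]+28.5*np.sin(t),z])-[225,125])*5+2 for t in np.linspace(0,6.3,80)])
        cv2.polylines(im,[pts.astype(int)],False,col if z==57 else (0,255,0),1)
cv2.imwrite('pics/w2o.png',im)
```

```text
[ 454.17999731 -159.65272305  201.89922794]
(286, 184) [ 465.42173052 -157.18673324   57.        ]
(286, 188) [ 461.95640901 -158.86738074   57.        ]
(288, 192) [ 459.27952466 -162.25687927   57.        ]
```

View pics/w2o.png

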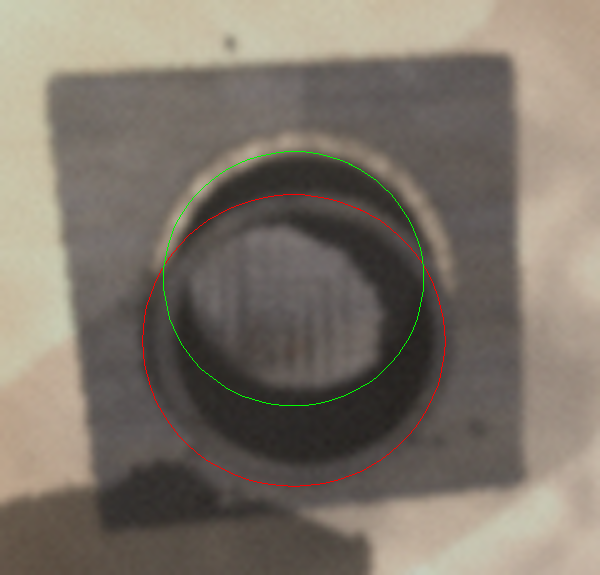

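Call:
send_rows([
  [[1,4,0,-0.2,0,0,0],[1,8,0,-0.2,0,0,0],[1,11.2,0,-0.2,0,0,0],[1,11.2,0,-0.2,0,0,0],[1,11.2,0,-0.2,0,0,0]],
])

```text
clock: 3.8
eef_pos: [456.9, -159.3, 91.1]
eef_rot: [0.158, 0.69, 0.157, -0.689]
force: [0.7, -0.2, -0.3]
finger_gap: -0.1
```

```bash
python3 -c "
from h import *
o=arm.get_obs();p=arm.grab_frame('side');save(p,'s2.png');p=arm.grab_frame('wrist');save(p,'w3.png');print(o['clock'],o['eef_pos'])
a=np.vstack([cv2.imread('pics/s2.png')[230:370,160:360],cv2.imread('pics/w3.png')[130:270,180:380]]);cv2.imwrite('pics/c2.png',cv2.resize(a,None,fx=2,fy=2))"
```

```text
3.8 [ 456.87224683 -159.28286142   91.11880742]
```

View pics/c2.png

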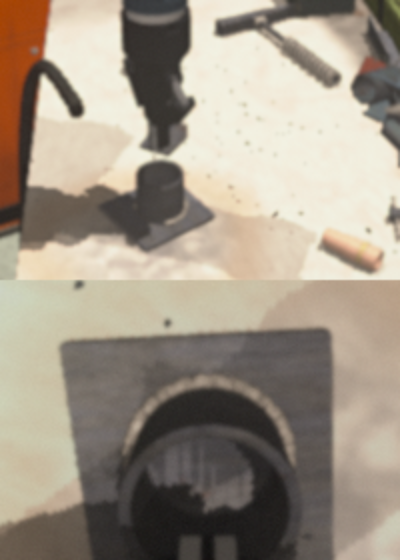

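Run:
```python
from h import *
o=arm.get_obs(); p=arm.grab_frame("wrist")
n=atz(p,(284.8,203),57,o); print(n, n[:2]-28.5*(-np.array(q2R(o["eef_rot"])[:2,2])), atz(p,(239.5,240),57,o),atz(p,(330,240),57,o), o['clock'])
```

```text
[ 482.45157502 -148.59410495   57.        ] [ 456.77948421 -160.97108006] [ 449.10897399 -133.93062606   57.        ] [ 473.09451533 -183.90024741   57.        ] 3.9
```

Call:
send_rows([
  [[1,0,0,0,0,0,0],[1,0,0,0,0,0,0],[1,0,0,0,0,0,0],[1,0,0,0,0,0,0],[1,0,0,0,0,0,0]],
])

```text
clock: 4.58
eef_pos: [457.4, -159.4, 91.5]
eef_rot: [0.159, 0.69, 0.156, -0.688]
force: [-0.1, -0.0, 0.4]
finger_gap: 0.2
```

Call:
send_rows([
  [[1,0,0,0,0,0,0],[1,0,0,0,0,0,0],[1,0,0,0,0,0,0],[1,0,0,0,0,0,0],[1,0,0,0,0,0,0]],
])

```text
clock: 5.2
eef_pos: [457.4, -159.4, 91.4]
eef_rot: [0.159, 0.69, 0.156, -0.688]
force: [-0.0, -0.3, -0.1]
finger_gap: -0.3
```

Call:
send_rows([
  [[1,0,0,0,0,0,0],[1,0,0,0,0,0,0],[1,0,0,0,0,0,0],[1,0,0,0,0,0,0],[1,0,0,0,0,0,0]],
])

```text
clock: 5.82
eef_pos: [457.4, -159.4, 91.4]
eef_rot: [0.159, 0.69, 0.156, -0.688]
force: [-0.0, -0.4, 1.1]
finger_gap: -0.2
```

Call:
send_rows([
  [[1,0,0,0,0,0,0],[1,0,0,0,0,0,0],[1,0,0,0,0,0,0]],
])

```text
clock: 6.2
eef_pos: [457.4, -159.4, 91.4]
eef_rot: [0.159, 0.69, 0.156, -0.688]
force: [0.6, -0.4, -0.4]
finger_gap: 0.0
```

```bash
python3 -c "
from h import *
o=arm.get_obs();P=np.array(o['eef_pos']);print(o['clock'],P)
Rt=q2R(o['eef_rot']);print(Rt.T@(np.array([440,-341,200])-P),Rt.T@[0,0,1])"
```

```text
6.2 [ 457.41634846 -159.3780114    91.4498373 ]
[-108.12403121  156.46757256   94.34037507] [-0.99998974  0.00400585 -0.00211516]
```

Call:
send_rows([
  [[1,-5.5,0,0,0,0,0],[1,-11,0,0,0,0,0],[1,-11,4,2.4,0,0,0],[1,-11,9,5.4,0,0,0],[1,-11,13.5,8.1,0,0,0]],
])

```text
clock: 6.82
eef_pos: [442.6, -317.6, 202.2]
eef_rot: [0.159, 0.691, 0.156, -0.688]
force: [0.8, -0.6, -0.2]
finger_gap: -0.1
```

```bash
cat > go.py <<'E'
from h import *
import sys
t=np.array(eval(sys.argv[1]),float)
o=arm.get_obs();P=np.array(o['eef_pos']);Rt=q2R(o['eef_rot'])
print(o['clock'],np.round(P,1),np.round(Rt.T@(t-P)/10,2),np.round(o['joints'],2))
E
python3 go.py 440,-341,160
```

```text
6.825 [ 442.6 -317.6  202.2] [4.22 1.97 1.26] [-0.74  0.32 -0.08  1.17  0.    1.95]
```

Call:
send_rows([
  [[1,1,2,1.3,0,0,0],[1,4.2,2,1.3,0,0,0],[1,4.2,2,1.3,0,0,0],[1,4.2,2,1.3,0,0,0]],
])

```text
clock: 7.32
eef_pos: [440.0, -341.2, 161.0]
eef_rot: [0.159, 0.691, 0.156, -0.688]
force: [0.4, -0.6, -1.2]
finger_gap: -0.0
```

```bash
python3 look.py w4
```

```text
7.325 [ 440.  -341.2  161. ] [-0.77  0.36 -0.12  1.08  0.    1.92] [[0.005, 0.435, -0.9], [-0.003, -0.9, -0.435], [-1.0, 0.005, -0.003]] [ 0.01 -0.01  0.02 -0.   -0.    0.  ] -0.019223019188622893
stub_mouth 0.76 [78. 94.] [ 456. -163.   57.]
washer_top 0.76 [282. 189.] [ 443. -339.    6.]
```

View pics/w4.png

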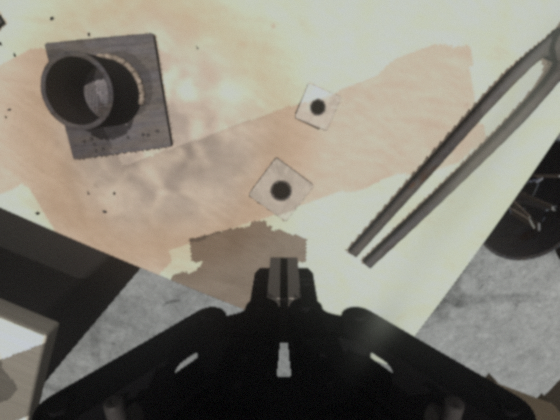

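The wrist picture shows the larger washer with its hole at (281,190), just ahead of the shut fingers. The smaller washer's hole is at (318,107).

```bash
python3 - <<'E'
from h import *
o=arm.get_obs(); p=arm.grab_frame("wrist")
print(atz(p,(281,190),6,o))
for a,b in (((249,188),(312,189)),((277,158),(286,217)),((297,115),(342,99))): print(np.linalg.norm(atz(p,a,6,o)-atz(p,b,6,o)))
E
python3 go.py 442,-339,41
```

```text
[ 442.53887277 -339.03073308    6.        ]
61.193551066116484
59.68058050135495
42.61358020427397
7.675 [ 440.2 -341.5  161. ] [12.   -0.22 -0.24] [-0.77  0.36 -0.12  1.08  0.    1.92]
```

Call:
send_rows([
  [[1,4.5,-0.2,-0.3,0,0,0],[1,9,-0.2,-0.3,0,0,0],[1,12,-0.2,-0.3,0,0,0],[1,12,-0.2,-0.3,0,0,0],[1,12,-0.2,-0.3,0,0,0]],
])

```text
clock: 8.3
eef_pos: [443.4, -339.6, 42.3]
eef_rot: [0.16, 0.691, 0.155, -0.687]
force: [1.1, 0.3, -0.4]
finger_gap: 0.0
```

```bash
python3 look.py w5; python3 -c "
from h import *
p=arm.grab_frame('side');save(p,'s5.png')
a=np.vstack([cv2.imread('pics/s5.png')[270:410,160:360],cv2.imread('pics/w5.png')[130:270,180:380]]);cv2.imwrite('pics/c5.png',cv2.resize(a,None,fx=2,fy=2))"
```

```text
8.3 [ 443.4 -339.6   42.3] [-0.77  0.47 -0.3   0.8   0.    1.92] [[0.007, 0.435, -0.9], [-0.006, -0.9, -0.435], [-1.0, 0.008, -0.004]] [-0.   -0.02  0.02 -0.   -0.    0.  ] 0.03391308626002913
washer_top 0.76 [338. 116.] [ 526. -334.    6.]
washer_top 0.69 [280. 248.] [ 440. -339.    6.]
```

View pics/c5.png

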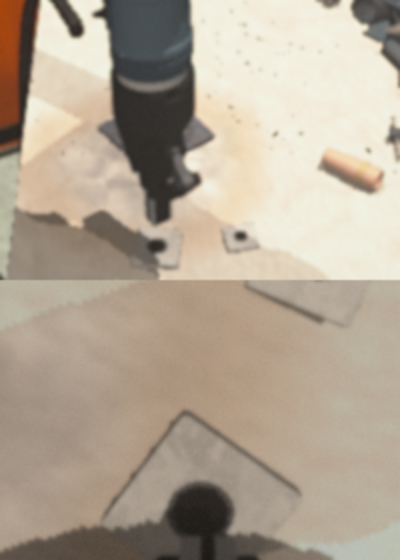

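The fingertips are right over the large washer's hole, which shows at about (280,244) in the wrist view. Now I hold still.

Call:
send_rows([
  [[1,0,0,0,0,0,0],[1,0,0,0,0,0,0],[1,0,0,0,0,0,0],[1,0,0,0,0,0,0],[1,0,0,0,0,0,0]],
])

```text
clock: 9.28
eef_pos: [443.1, -339.3, 41.7]
eef_rot: [0.16, 0.691, 0.155, -0.688]
force: [-0.1, 0.3, 0.7]
finger_gap: 0.3
```

Call:
send_rows([
  [[1,0,0,0,0,0,0],[1,0,0,0,0,0,0],[1,0,0,0,0,0,0],[1,0,0,0,0,0,0],[1,0,0,0,0,0,0]],
])

```text
clock: 9.9
eef_pos: [443.1, -339.3, 41.7]
eef_rot: [0.16, 0.691, 0.155, -0.688]
force: [0.6, -1.3, 0.5]
finger_gap: -0.1
```

Call:
send_rows([
  [[1,0,0,0,0,0,0],[1,0,0,0,0,0,0],[1,0,0,0,0,0,0],[1,0,0,0,0,0,0],[1,0,0,0,0,0,0]],
])

```text
clock: 10.52
eef_pos: [443.1, -339.3, 41.7]
eef_rot: [0.16, 0.691, 0.155, -0.688]
force: [-0.2, -0.2, -0.3]
finger_gap: -0.1
```

Call:
send_rows([
  [[1,0,0,0,0,0,0],[1,0,0,0,0,0,0]],
])

```text
clock: 10.78
eef_pos: [443.1, -339.3, 41.7]
eef_rot: [0.16, 0.691, 0.155, -0.688]
force: [0.7, 0.4, -0.4]
finger_gap: -0.0
```

Call:
send_rows([
  [[1,-5,0,0,0,0,0],[1,-10.5,0,0,0,0,0],[1,-16.5,0,0,0,0,0],[1,-19,0,0,0,0,0],[1,-19,0,0,0,0,0]],
])

```text
clock: 11.4
eef_pos: [443.2, -339.6, 234.3]
eef_rot: [0.162, 0.692, 0.154, -0.686]
force: [-0.1, 0.1, -0.1]
finger_gap: 0.2
```

```bash
python3 go.py 473,328,230
```

```text
11.4 [ 443.2 -339.6  234.3] [ -0.14 -58.82 -31.72] [-0.77  0.33  0.02  1.25  0.    1.92]
```

Call:
send_rows([
  [[1,0,-4.0,-2.1,-7,0,0],[1,0,-8.8,-4.7,-14,0,0],[1,0,-13.6,-7.3,-21,0,0],[1,0,-18.4,-9.9,-28,0,0],[1,0,-23,-12.4,-35,0,0]],
])

```text
clock: 12.02
eef_pos: [453.6, -76.5, 230.2]
eef_rot: [0.363, 0.61, 0.355, -0.608]
force: [0.5, 0.1, 0.8]
finger_gap: -0.1
```

```bash
python3 go.py 473,328,230
```

```text
12.025 [453.6 -76.5 230.2] [ -0.29 -17.91 -36.32] [-0.3   0.14 -0.24  1.18 -0.01  1.78]
```

Call:
send_rows([
  [[1,0,-2.4,-4.8,-7,0,0],[1,0,-4.8,-9.7,-14,0,0],[1,0,-7.2,-14.6,-21,0,0],[1,0,-9.6,-19.5,-28,0,0],[1,0,-12,-24.4,-35,0,0]],
])

```text
clock: 12.65
eef_pos: [465.7, 196.6, 226.1]
eef_rot: [0.53, 0.471, 0.523, -0.473]
force: [1.6, 0.2, 0.7]
finger_gap: -0.2
```

```bash
python3 go.py 473,328,230
```

```text
12.65 [465.7 196.6 226.1] [ -0.5    2.15 -12.98] [ 0.28  0.24 -0.13  1.2  -0.01  1.74]
```

Call:
send_rows([
  [[1,0,1,-6,0,0,0],[1,0,2.1,-11.5,0,0,0],[1,2.5,2.1,-13,0,0,0],[1,5.5,2.1,-13,0,0,0],[1,5.5,2.1,-13,0,0,0]],
])

```text
clock: 13.28
eef_pos: [469.7, 326.2, 165.7]
eef_rot: [0.529, 0.468, 0.524, -0.476]
force: [-1.0, -0.3, 0.8]
finger_gap: 0.4
```

```bash
python3 look.py w6; python3 go.py 473,328,50
```

```text
13.275 [469.7 326.2 165.7] [ 0.5   0.4  -0.05  1.13 -0.01  1.96] [[-0.003, 0.994, 0.109], [-0.013, 0.109, -0.994], [-1.0, -0.004, 0.013]] [-0.01 -0.04  0.07  0.04 -0.    0.  ] 0.40595891925246186
nut_top 0.7 [292. 189.] [478. 329.  15.]
13.575 [473.6 327.7 171.3] [12.13 -0.14 -0.14] [ 0.5   0.4  -0.04  1.13 -0.01  1.96]
```

View pics/w6.png

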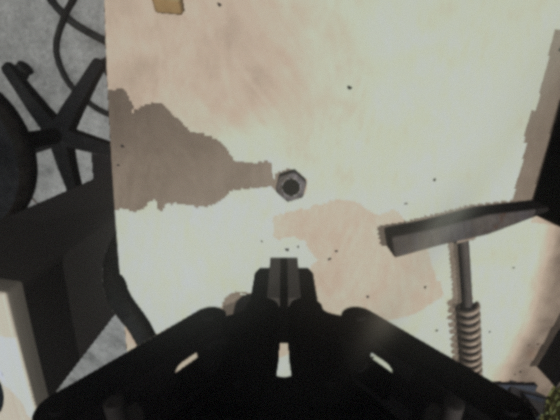

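The nut shows at (291,185). The arm was still settling for that picture, so I measure again.

Run:
```python
from h import *
o=arm.get_obs(); p=arm.grab_frame("wrist"); save(p,'w7.png')
a=p["color"][150:220,255:325,::-1]; cv2.imwrite('pics/w7c.png',cv2.resize(a,None,fx=8,fy=8,interpolation=2))
print(o['eef_pos'],atz(p,(291,185),15,o))
```

```text
[473.64320086 327.71256882 171.30157328] [482.05977775 334.14974817  15.        ]
```

View pics/w7c.png

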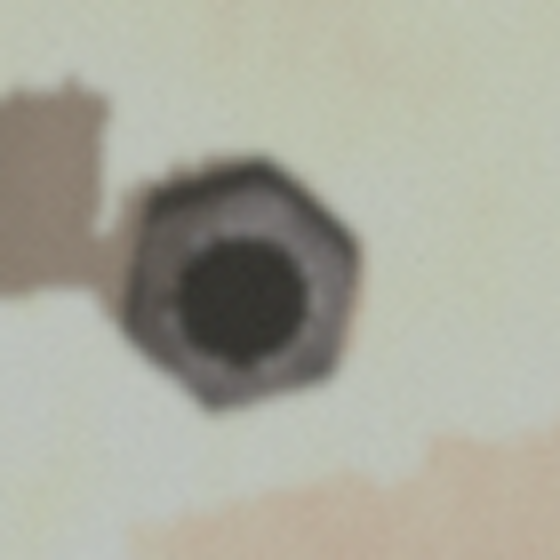

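```bash
python3 - <<'E'
from h import *
o=arm.get_obs(); p=arm.grab_frame("wrist")
print(atz(p,(285.3,187.5),15,o))
E
python3 go.py 475,331,50
```

```text
[476.78856111 331.06607996  15.        ]
13.675 [473.5 327.7 171.1] [12.1   0.12 -0.42] [ 0.5   0.4  -0.04  1.13 -0.01  1.96]
```

Call:
send_rows([
  [[1,3.5,0.2,-0.4,0,0,0],[1,7,0.2,-0.4,0,0,0],[1,9,0.2,-0.4,0,0,0],[1,9,0.2,-0.4,0,0,0]],
])

```text
clock: 14.18
eef_pos: [474.5, 330.4, 79.8]
eef_rot: [0.53, 0.471, 0.523, -0.474]
force: [-0.7, 0.4, -0.0]
finger_gap: 0.2
```

Call:
send_rows([
  [[1,0,0,0,0,0,0]],
])

```text
clock: 14.3
eef_pos: [475.4, 330.8, 81.1]
eef_rot: [0.53, 0.471, 0.523, -0.473]
force: [-0.2, -0.4, 1.2]
finger_gap: 0.2
```

Run:
```python
from h import *
o=arm.get_obs(); p=arm.grab_frame("wrist")
a=p["color"][180:270,235:335,::-1]; cv2.imwrite('pics/w8c.png',cv2.resize(a,None,fx=6,fy=6,interpolation=2))
print(o['clock'],o['eef_pos'])
for d in arm.pinpoint(p,"nut_top"): print(d,atz(p,d["uv"],15,o))
```

```text
14.3 [475.38124609 330.8000653   81.14007324]
{'uv': [281.4, 224.6], 'p': 0.8} [474.95616287 330.8664723   15.        ]
```

View pics/w8c.png

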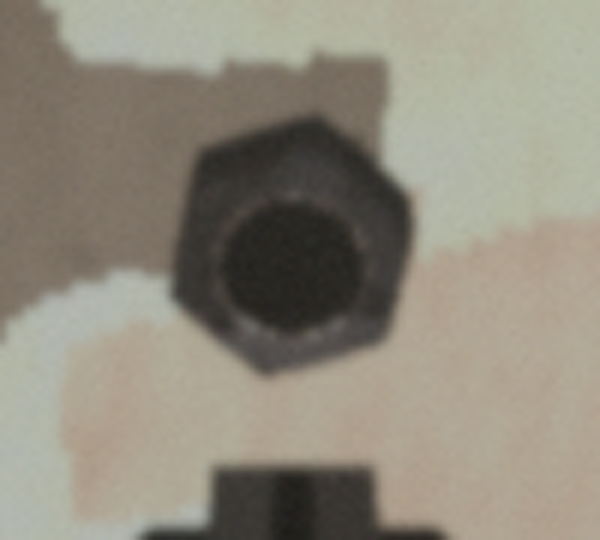

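Call:
send_rows([
  [[1,2,0.1,0,0,0,0],[1,3.1,0.1,0,0,0,0],[1,3.1,0.1,0,0,0,0],[1,3.1,0.1,0,0,0,0],[1,3.1,0.1,0,0,0,0]],
])

```text
clock: 15.02
eef_pos: [477.0, 330.9, 50.8]
eef_rot: [0.53, 0.472, 0.523, -0.473]
force: [-0.3, -0.2, -0.2]
finger_gap: 0.2
```

```bash
python3 look.py w9; python3 -c "
from h import *
p=arm.grab_frame('side');save(p,'s9.png')
a=np.vstack([cv2.imread('pics/s9.png')[170:310,140:340],cv2.imread('pics/w9.png')[150:290,180:380]]);cv2.imwrite('pics/c9.png',cv2.resize(a,None,fx=2,fy=2))"
```

```text
15.025 [477.  330.9  50.8] [ 0.5   0.5  -0.21  0.85 -0.01  1.97] [[0.007, 0.994, 0.108], [-0.008, 0.108, -0.994], [-1.0, 0.006, 0.009]] [-0.  0. -0. -0.  0. -0.] 0.23609030237249362
nut_top 0.68 [282. 242.] [477. 331.  15.]
```

View pics/c9.png

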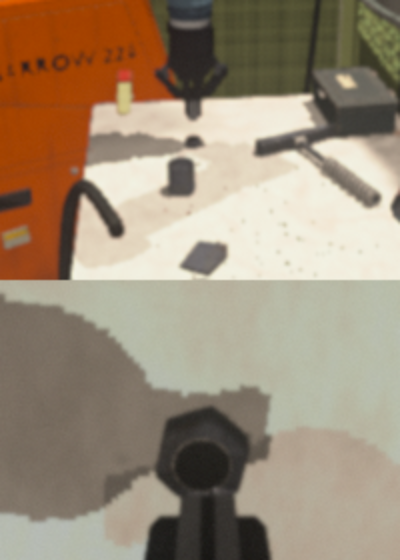

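The fingertips are over the nut with a clear gap to it. I hold here.

Call:
send_rows([
  [[1,0,0,0,0,0,0],[1,0,0,0,0,0,0],[1,0,0,0,0,0,0],[1,0,0,0,0,0,0],[1,0,0,0,0,0,0]],
])

```text
clock: 16.0
eef_pos: [476.6, 330.7, 50.3]
eef_rot: [0.53, 0.471, 0.523, -0.473]
force: [-0.8, -0.6, 0.0]
finger_gap: 0.3
```

Call:
send_rows([
  [[1,0,0,0,0,0,0],[1,0,0,0,0,0,0],[1,0,0,0,0,0,0],[1,0,0,0,0,0,0],[1,0,0,0,0,0,0]],
])

```text
clock: 16.62
eef_pos: [476.6, 330.7, 50.3]
eef_rot: [0.53, 0.471, 0.523, -0.473]
force: [-0.3, 0.6, -0.3]
finger_gap: 0.3
```

Call:
send_rows([
  [[1,0,0,0,0,0,0],[1,0,0,0,0,0,0],[1,0,0,0,0,0,0],[1,0,0,0,0,0,0],[1,0,0,0,0,0,0]],
])

```text
clock: 17.25
eef_pos: [476.5, 330.7, 50.3]
eef_rot: [0.53, 0.471, 0.523, -0.473]
force: [-0.5, 0.6, -0.0]
finger_gap: -0.1
```

Call:
send_rows([
  [[1,0,0,0,0,0,0],[1,0,0,0,0,0,0],[1,0,0,0,0,0,0]],
])

```text
clock: 17.62
eef_pos: [476.6, 330.7, 50.3]
eef_rot: [0.53, 0.471, 0.523, -0.473]
force: [-0.6, 0.5, 0.2]
finger_gap: -0.2
```

```bash
python3 -c "
from h import *
o=arm.get_obs();print(o['clock'],o['eef_pos'],o['force'],np.abs(o['joint_vel']).max());print(arm.job_done())"
```

```text
17.625 [476.61106132 330.69445757  50.28291212] [-0.64803616  0.48104852  0.1700931 ] 0.0014463241178331537
the job is handed in; nothing more can be done
None
```

I handed the job in at 17.6 s, with the shut fingertips still pointing at the nut. They pointed at the three parts in the order asked and held still for about 2.5 s over each:

| Part | Height of fingertips above it | Distance from the measured middle |
|---|---|---|
| Tube stub on the plate | about 34 mm above the rim | about 2 mm |
| Larger square washer | about 36 mm above the top face | about 1 mm |
| Hexagon nut | about 35 mm above the top face | about 1 mm |

- **Travel:** I moved from stub to washer with the fingertips about 200 mm above the table. From washer to nut they stayed at about 230 mm until they were past the loose tube.
- **Contact:** The reported forces never left sensor noise (under 2 N), and the pictures show a clear gap over each part. At hand-in the arm was still.
- **Disagreements:**
  - The overhead and side camera estimates for the stub differed by up to about 20 mm, so I used the close wrist-camera measurements.
  - In the wrist picture the larger washer measured about 60 mm across its corners instead of the 65 mm expected. The other washer measured about 43 mm, so the choice was clear.

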